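Check a battery pack out of its latched charging dock

ROBOT

A 7-joint arm with a two-finger parallel gripper is mounted at the origin on the work surface. World frame = base frame: x ahead of the robot, y to its left, z up, the work surface at z = 0. Lengths are in mm, angles in rad, forces in N, time in s.
With the tool pointing down it reaches from about 400 to 850 mm from the base axis. Payload 4.4 kg.
Tool frame: the origin (TCP) lies on the centre line of the jaws, within the pads' length; the fingertips stand 8 mm ahead of it and the grasp point (between the pads) lies 11 mm behind it (arm.tips_ahead is the distance from the TCP to the fingertips, in mm); y points along the fingers, x is the direction in which the jaws open and shut, and the axes are right-handed (so a half turn about y gives the same grasp; the last joint's range is limited). The gripper opens to 94 mm and grips with 3 to 60 N. Pads are 16 mm wide; open, the fingers measure 119 mm over their backs; the gripper's body (75 mm by 177 mm) begins 78 mm behind the grasp point.
Start: joints at [1.2, 0.628, 0.038, 1.517, -0.027, 0.996, -0.02], TCP at [195.095, -620.045, 213.478] pointing down, gripper open.
Joint ranges: [-3.06, 3.06], [-0.37, 2.12], [-1.25, 1.32], [0.18, 2.47], [-1.1, 4.24], [0.23, 1.98], [-2.94, 2.94]. Speed limits (rad/s): [2.57, 2.57, 3.14, 3.14, 3.14, 3.14, 3.14].

INTERFACE

Orientations are given as a 3x3 rotation matrix whose columns are the frame's x, y, z axes.
In Python, from station import arm, capture, camera_params gives the robot as it stands.
- The arm moves only by the shell command python3 -m crank 'ROWS' [FORCE]. ROWS is JSON, a list of rows, each a list of 7 numbers: the shift along the tool's x, y, z in m, then the turn, a rotation vector about the tool's x, y, z in degrees, then the closure in counts, from 0 (fully open) to 255 (shut). In form: [[tx, ty, tz, ax, ay, az, jaw], ...]. A call has 1 to 10 rows; each row is the pose to reach, as a shift and turn from the pose commanded when the call began, along the tool's axes at that moment; what a row does not reach only later rows make up. A row lasts 1/8 s, in which the tool goes at most 62.5 mm and 10.7 degrees, less where a joint would pass 70% of its speed; a pose out of reach is approached as far as the arm can. A call with a gripper value outside its range is refused whole. The fingers move at their own pace and stop on an object; FORCE is the grip in N (left out, the last holds). Time passes only in rows, so rows that repeat a pose let the fingers close. It gives the time, the measured TCP pose, the force and the opening at its end, in the units of the state.
- arm.get_obs(): the state, without advancing time (a new reading comes with each control period).
- capture(name): name is "scene" or "top" or "wrist"; returns the picture (420x560x3 uint8, blue, green, red); there is no depth.
- camera_params(name): a dict with "K" (3x3 intrinsics, pixels), "origin" and "rotation" of the camera in the world. Camera axes: x right, y down, z forward; pixel columns grow to the right and rows downward; lengths in mm; the calibration is good to about 2 mm. A picture is of the moment at which its call begins: read the wrist's pose just before it. camera_params takes no time and is no camera call; for the wrist camera it gives the pose at the moment of the call.
- arm.finish_job(): hands the job in, once; it reports no verdict.
The state is a dict: "time_s": time; "q": joint angles; "dq": joint speeds; "joint_efforts": joint torques, N m; "tool_pos": TCP position; "eef_rot": TCP orientation; "contact_force": force on the tool from outside, world axes, zero at the start; "ft_torque": the same for the moment, N m; "grip_width": finger opening in mm.
Only numpy, scipy, OpenCV 4.12 (cv2) and the standard library are available. Lean on these libraries where they do the work, as an engineer would, in place of code of your own. Each camera call takes 0.05 s, during which the arm holds its last target.

TASK

A battery pack is latched in the sloping charging dock. Pull the dock's latch knob all the way out until it clicks, take the pack out (raise its upper end first, so that its toe comes out from under the lip at the low end) and set it down gently, without letting it fall, right way up and flat in the shallow steel tray; then push the latch knob fully home again. Leave the other things on the bench where they are.

Things in the scene. Friction and masses are not known exactly. Their poses are not given: they have to be found in the camera images.
- dock: fixed charging dock of dark sheet steel, 165 x 130 mm footprint. Origin: centre of its footprint on the table; x towards its high end (the knob end, near the robot), z up. Its bed rises towards +x at 25 degrees. Bed coordinates (mm, used below): s up the slope, y across, n square to the bed; s = n = 0 lies at point bed0 (dock x -65, z +25). The bed runs from s = -14 to 152
- bed0 (a point): point s = n = 0 on the dock's bed, at the low end, where the pack's toe ends (dock axes). A steel lip 60 mm wide covers s = -9 to 8: underside n = 10.5, top n = 16; the pocket under it ends at a wall at s = -3
- rib (a point): top middle (s = 94, n = 8) of a low rib across the bed, s = 91 to 97, 100 mm wide (dock axes). Beyond it stands the grey latch housing: 50 mm wide, n up to 34, s = 118 to 150
- latch (a joint): latch position, m: 0 = home, 0.035 = fully out (slides up the slope, +s). A spring detent holds it at both ends and snaps it to the nearer end; it takes about 7 N to pass. Its steel bolt, 16 mm wide, n = 12 to 24, comes out of the housing towards the pack; home, its tip is at s = 79, over the pack's heel; out, at s = 114
- knob (a point): centre of the latch knob: black, round, 28 mm in diameter, 24 mm long, axis along the slope at n = 18. It sticks out beyond the dock's high end, clear of everything below; home, its centre is at s = 186 with 24 mm free between housing and knob; out, at s = 221. Site x points up the slope, z square to the bed
- pack_center (a point): centre of the battery pack to take out, 34 mm above its underside. Body 60 mm (x) x 100 mm (y) x 68 mm high, black with grey base, 0.4 to 0.75 kg; x towards its heel, z towards its top. In the dock it lies on the bed, x up the slope, centre at s = 46, n = 34. Grip it on its low and high faces (60 mm apart), above the lip
- pack_toe (a point): middle of the free edge of the pack's toe, on its underside: the toe is 46 mm wide, 7 mm thick, reaches 16 mm out from the foot of the low face (pack axes); 8 mm of it is under the lip. Opposite, a heel 80 mm wide, 8 mm thick, reaches 12 mm out (to s = 88). With the latch out, turn the pack 15 degrees about the toe: the heel passes over the rib; draw it 15 mm up the slope, clear of the lip, and lift
- tray: fixed shallow steel tray, outside 180 mm (x) x 160 mm (y) x 27 mm high, walls and floor 4 to 5 mm thick. Origin: centre of its underside, on the table
- tape: bystander: tape measure, yellow round case about 64 mm across, 35 mm high; origin at the centre of its underside
- jar: bystander: clear screw-lid jar, 60 mm across, 85 mm high; origin at the centre of its underside
- wrench: bystander: steel wrench 190 mm long lying flat; origin under its middle
- bigpack: bystander: a larger loose battery pack, 75 x 125 x 85 mm, standing on the table; origin at the centre of its underside
- drill: bystander: cordless drill standing on its battery foot, about 200 mm tall; origin at the centre of its underside
- mug: bystander: mug, 80 mm across, 90 mm high; origin at the centre of its underside
Not all that is in view belongs to the job. Leave any pink or red look-alike of the part that bears pack_center alone. There is more than one size of the tray; the job needs the larger.

How it is judged (in metres and radians):
On the way, in this order (a step that is already met when the one before it is completed fails the run):
1. the latch is pulled fully out while the pack still sits in the dock (value of joint latch above 0.031 m and distance of pack_center from where it was at the start of the episode below 0.015 m), for 0.2 s.
2. the pack stands released, right way up and flat in the tray, with the latch still out (x of pack_center in the frame of tray between -0.05 and 0.05 m and y of pack_center in the frame of tray between -0.04 and 0.04 m and z of pack_center in the frame of tray between 0.03 and 0.045 m and angle between pack_center's own z axis and vertical below 0.1 rad and contact force between the fingers and pack below 0.2 N and linear speed of pack below 0.03 m/s and value of joint latch above 0.029 m), for 0.2 s.
3. the latch is pushed fully home (value of joint latch below 0.004 m), for 0.2 s.
At the end, for the whole second after the job is handed in: The latch is home (within 4 mm), and the pack stands flat in the tray, right way up (within 0.1 rad), its centre within 50 mm (tray x) and 40 mm (tray y) of the tray's centre, released and at rest (x of pack_center in the frame of tray between -0.05 and 0.05 m and y of pack_center in the frame of tray between -0.04 and 0.04 m and z of pack_center in the frame of tray between 0.03 and 0.045 m and angle between pack_center's own z axis and vertical below 0.1 rad and contact force between the fingers and pack below 0.2 N and linear speed of pack below 0.03 m/s and value of joint latch below 0.004 m); the robot touches nothing.
It fails at once if the pack falls (moves faster than 0.5 m/s while nothing holds it) (linear speed of pack above 0.5 m/s and contact force between the fingers and pack below 0.1 N).
It fails at once if a bystander is moved more than 30 mm (distance of any of tape, jar, wrench, bigpack, drill, mug from where it was at the start of the episode above 0.03 m).
It also fails if it takes over 69 s, if anything falls off the work surface, if the arm or the gripper's body presses on something with over 40 N, if the wrist force passes 120 N, or if a joint passes its speed limit or range.

## Working session

There is one attempt and no reset: what is moved stays moved. The work goes in short steps, Python scripts to look and compute and a shell command to move; the robot and the scene stay as the last step left them, time stands still between calls to the robot, and variables do not carry over. Pictures are saved under pics/ and viewed, and the job is handed in when it is done.

```bash
ls; mkdir -p pics
python3 - <<'E'
from station import arm,capture,camera_params
import cv2
for n in ["scene","top"]:
    cv2.imwrite(f"pics/{n}0.png",capture(n)); p=camera_params(n); print(n,p)
o=arm.get_obs(); print(o)
E
```

```text
pics
scene {'K': array([[438.86807395,   0.        , 277.89219456],
       [  0.        , 438.86807395, 210.36395091],
       [  0.        ,   0.        ,   1.        ]]), 'origin': array([1079.42343033, -432.15715813, 1186.37371874]), 'rotation': array([[ 0.61218591,  0.66939049, -0.42088572],
       [ 0.790689  , -0.514018  ,  0.33256036],
       [ 0.00626991, -0.53637848, -0.84395428]])}
top {'K': array([[431.0748729 ,   0.        , 286.94167733],
       [  0.        , 431.0748729 , 209.27380811],
       [  0.        ,   0.        ,   1.        ]]), 'origin': array([ 2.71792368e+02, -1.14619387e+00,  1.49677136e+03]), 'rotation': array([[-0.00533779, -0.98043099,  0.19679072],
       [-0.99963828,  0.01041904,  0.02479431],
       [-0.02635948, -0.19658719, -0.98013196]])}
{'time_s': 0.1, 'q': array([ 1.20020621,  0.62925542,  0.0384399 ,  1.51822031, -0.0269887 ,
        0.99631464, -0.02003274]), 'dq': array([-0.00010261, -0.00303771,  0.00047222, -0.00085755,  0.00019123,
       -0.00096475, -0.0014829 ]), 'joint_efforts': array([ 3.78041557e-03, -5.50791121e+01,  1.14835605e+00, -1.87114871e+01,
       -5.19585237e-02,  1.92820741e-02,  6.65873245e-05]), 'tool_pos': array([ 194.91906797, -619.48935677,  212.6600847 ]), 'eef_rot': array([[ 3.00071931e-01, -5.25714932e-04,  9.53916432e-01],
       [-9.53915098e-01,  1.59553405e-03,  3.00072390e-01],
       [-1.67975869e-03, -9.99998589e-01, -2.27124269e-05]]), 'contact_force': array([-0.27278193, -0.48549293,  0.83694844]), 'ft_torque': array([ 0.01310367, -0.01398202,  0.06950465]), 'grip_width': 93.96897495549351}
```

View pics/scene0.png

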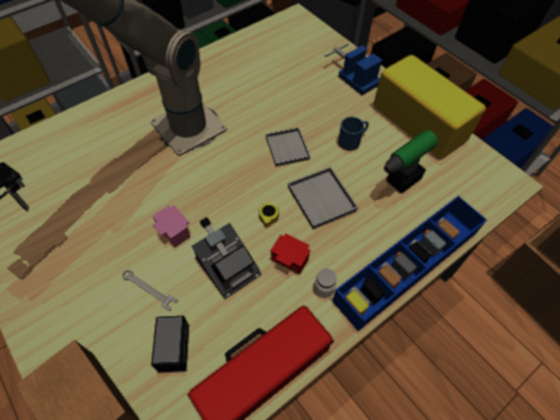

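View pics/top0.png

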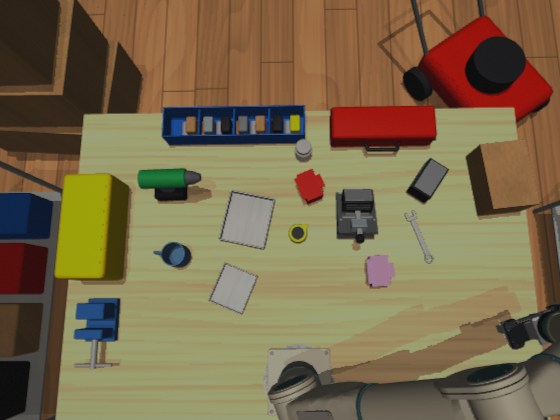

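The top view shows the dock at about (357,213) with its knob at (360,238) and the black pack at (357,199). The larger tray is at (247,219). Things that could be mistaken for the targets: 
- Pack: red look-alike (310,186), pink look-alike (378,270) and the loose big pack (427,180).
- Tray: the smaller one (234,288).

I choose the black pack in the dock and the larger tray, and check both in close crops.

```bash
cat > h.py <<'E'
import numpy as np,cv2
from station import arm,capture,camera_params
def ray(p,uv):
    d=p['rotation']@np.linalg.inv(p['K'])@np.array([uv[0],uv[1],1.]); return np.array(p['origin']),d/np.linalg.norm(d)
def plane(p,uv,z):
    o,d=ray(p,uv); return o+d*(z-o[2])/d[2]
def tri(pa,ua,pb,ub):
    a,d=ray(pa,ua); b,e=ray(pb,ub)
    s=np.linalg.lstsq(np.c_[d,-e],b-a,rcond=None)[0]
    x,y=a+d*s[0],b+e*s[1]; return (x+y)/2,np.linalg.norm(x-y)
def proj(p,X):
    c=np.array(p['rotation']).T@(np.array(X)-p['origin']); v=p['K']@c; return v[:2]/v[2]
E
python3 - <<'E'
import cv2
t=cv2.imread("pics/top0.png"); s=cv2.imread("pics/scene0.png")
def g(i,x,y,w,h,k): return cv2.convertScaleAbs(cv2.resize(i[y:y+h,x:x+w],None,fx=k,fy=k,interpolation=cv2.INTER_CUBIC),alpha=1.6,beta=15)
cv2.imwrite("pics/c1.png",g(t,325,180,65,75,8)); cv2.imwrite("pics/c2.png",g(s,185,205,85,95,6)); cv2.imwrite("pics/c3.png",g(t,200,180,90,140,4))
E
```

```text
(no output)
```

View pics/c1.png

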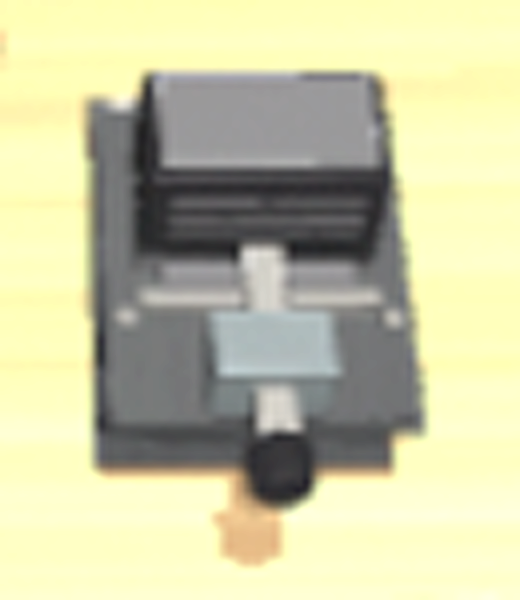

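View pics/c2.png

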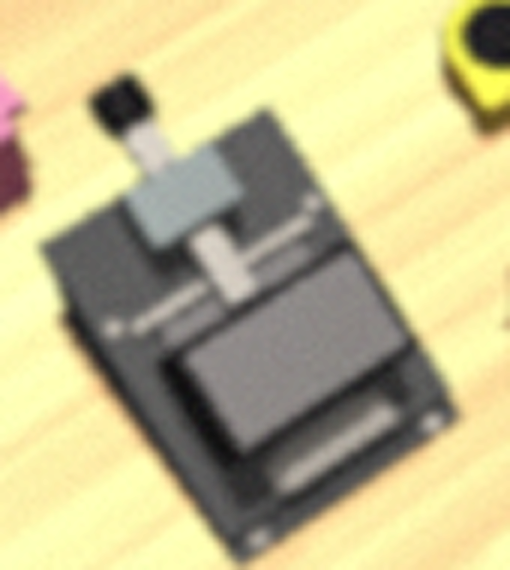

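View pics/c3.png

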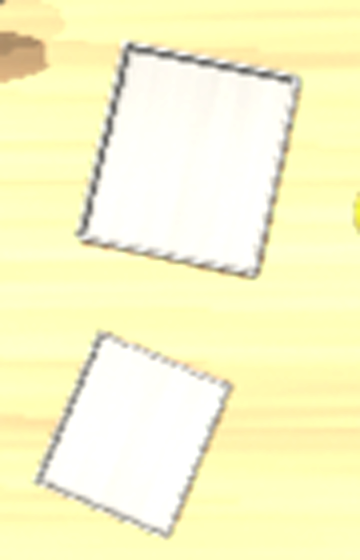

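```bash
cat > m.py <<'E'
from h import *
from scipy.optimize import least_squares
T=camera_params("top");S=camera_params("scene")
a=lambda u,v:(325+(u)/8-.45,180+(v)/8-.45)
b=lambda u,v:(185+u/6-.4,205+v/6-.4)
c,s_=np.cos(np.radians(25)),np.sin(np.radians(25))
bed=lambda s,y,n:np.array([-65+s*c-n*s_,y,25+s*s_+n*c])
# dock x toward robot: dock +y = world -y
P=[("lowR",(16,-50,68),a(152,73),b(410,345)),("lowL",(16,50,68),a(380,73),b(243,450)),
("hiL",(76,50,68),a(388,175),b(183,358)),("hiR",(76,-50,68),a(153,175),b(345,250)),
("ribR",(94,-50,8),a(140,297),b(310,220)),("ribL",(94,50,8),a(381,298),b(135,328)),("knob",(186,0,18),a(280,468),b(122,103))]
for n,X,u,v in P:
    x,e=tri(T,u,S,v); print(n,x.round(1),'gap',round(e,1),'model z',bed(*X)[2].round(1))
def W(p,X):
    C,Sn=np.cos(p[2]),np.sin(p[2]); return np.array([C*X[0]-Sn*X[1]+p[0],Sn*X[0]+C*X[1]+p[1],X[2]])
def f(p): return np.concatenate([np.r_[proj(T,W(p,bed(*X)))-u,proj(S,W(p,bed(*X)))-v] for n,X,u,v in P])
r=least_squares(f,[570,-170,np.pi],loss='soft_l1'); print(r.x,np.degrees(r.x[2]));print(f(r.x).reshape(-1,4).round(1))
# tray rim corners
t=lambda u,v:(200+u/4-.4,180+v/4-.4)
q=[plane(T,t(*w),27) for w in [(127,42),(300,78),(258,277),(79,240)]]
for i in range(4): print(q[i].round(0),np.linalg.norm(q[i]-q[i-1]).round(0))
print(np.mean(q,0))
q=[plane(T,t(*w),27) for w in [(102,333),(232,386),(168,536),(38,482)]]
for i in range(4): print(q[i].round(0),np.linalg.norm(q[i]-q[i-1]).round(0))
E
python3 m.py
```

```text
lowR [ 623.1 -156.5   86.7] gap 1.3 model z 93.4
lowL [ 621.3 -249.1   92.8] gap 2.2 model z 93.4
hiL [ 574.3 -247.9  108.1] gap 1.9 model z 118.7
hiR [ 574.4 -155.1  105.6] gap 4.8 model z 118.7
ribR [ 531.4 -150.7   66.2] gap 1.0 model z 72.0
ribL [ 529.8 -250.1   69.4] gap 0.7 model z 72.0
knob [ 451.8 -198.7  119.2] gap 0.5 model z 119.9
[ 547.52937381 -200.97150483    3.12200135] 178.8775010367874
[[-0.9 -1.7  2.3 -0.7]
 [ 0.7 -1.5 -0.5  1.9]
 [ 1.4  0.  -2.5 -1.7]
 [-0.  -0.2  1.4 -3.3]
 [ 0.3 -0.3  0.1 -0.9]
 [ 0.2 -0.2 -0.4 -0.3]
 [ 0.2  0.1 -0.1 -0.1]]
[638. 232.  27.] 179.0
[604.  79.  27.] 156.0
[430. 115.  27.] 178.0
[463. 269.  27.] 158.0
[533.49647587 173.74690394  27.        ]
[383. 248.  27.] 134.0
[338. 136.  27.] 120.0
[215. 189.  27.] 134.0
[259. 299.  27.] 119.0
```

```bash
cat > d.py <<'E'
from h import *
from scipy.spatial.transform import Rotation as R
D=np.array([547.5,-201.0]); YAW=np.radians(179.0); A=np.radians(25)
Rz=R.from_euler('z',YAW).as_matrix()
def bedw(s,y,n):
    X=np.array([-65+s*np.cos(A)-n*np.sin(A),y,25+s*np.sin(A)+n*np.cos(A)]); return Rz@X+np.r_[D,0]
S_=Rz@[np.cos(A),0,np.sin(A)]; N_=Rz@[-np.sin(A),0,np.cos(A)]; Y_=Rz@[0,1.,0]
def frame(x,y):
    x=np.array(x,float);y=np.array(y,float); x-=y*(x@y); x/=np.linalg.norm(x); return np.c_[x,y,np.cross(x,y)]
RK=frame(Y_,-N_)      # knob grip
RP=frame(S_,-N_)      # pack grip: tool x up slope
def go(p,Rt,cur=None):
    o=arm.get_obs(); p0,R0=cur if cur else (o['tool_pos'],o['eef_rot'])
    t=R0.T@(np.array(p)-p0)/1000; rv=np.degrees(R.from_matrix(R0.T@Rt).as_rotvec())
    print('row',t.round(4),rv.round(1),'| now',o['tool_pos'].round(1),'t',round(o['time_s'],2),'F',o['contact_force'].round(1),'g',round(o['grip_width'],1),'q',o['q'].round(2))
E
python3 - <<'E'
from d import *
print(bedw(186,0,18),RK)
go(bedw(186,0,18)+N_*100,RK); go(bedw(186,0,18)+N_*100,frame(S_,-N_)); go(bedw(186,0,18)+N_*100,frame(-S_,-N_))
E
```

```text
[ 451.54849643 -199.32516028  119.92053685] [[-1.74524064e-02 -4.22553895e-01  9.06169752e-01]
 [-9.99847695e-01  7.37570567e-03 -1.58172519e-02]
 [ 2.95467553e-19 -9.06307787e-01 -4.22618262e-01]]
row [-0.3104  0.0026  0.411 ] [-24.8  18.2   3.9] | now [ 194.9 -619.5  212.7] t 0.1 F [-0.3 -0.5  0.8] g 94.0 q [ 1.2   0.63  0.04  1.52 -0.03  1.   -0.02]
row [-0.3104  0.0026  0.411 ] [-23.5 106.5 -17.1] | now [ 194.9 -619.5  212.7] t 0.1 F [-0.3 -0.5  0.8] g 94.0 q [ 1.2   0.63  0.04  1.52 -0.03  1.   -0.02]
row [-0.3104  0.0026  0.411 ] [-15.7 -70.3  21.6] | now [ 194.9 -619.5  212.7] t 0.1 F [-0.3 -0.5  0.8] g 94.0 q [ 1.2   0.63  0.04  1.52 -0.03  1.   -0.02]
```

```bash
python3 -m crank '[[-0.31,-0.04,0.41,0,0,0,0],[-0.31,-0.04,0.41,0,18,0,0],[-0.31,-0.04,0.41,-24.8,18,4,0],[-0.31,-0.04,0.41,-24.8,18,4,0],[-0.31,-0.02,0.41,-24.8,18,4,0],[-0.31,0,0.41,-24.8,18,4,0],[-0.31,0,0.41,-24.8,18,4,0],[-0.31,0,0.41,-24.8,18,4,0],[-0.31,0,0.41,-24.8,18,4,0],[-0.31,0,0.41,-24.8,18,4,0]]' 30
python3 - <<'E'
from d import *
go(bedw(186,0,18)+N_*100,RK)
P=camera_params("wrist");I=capture("wrist");cv2.imwrite("pics/w1.png",I);print(P)
np.save("w1.npy",P,allow_pickle=True)
for n,X in dict(knob=(186,0,18),knobend=(198,0,18),ribR=(94,-50,8),ribL=(94,50,8),hR=(150,-25,34),hL=(150,25,34)).items(): print(n,proj(P,bedw(*X)).round(0))
E
```

```text
time_s: 1.35
tool_pos: [493.5, -200.4, 212.9]
eef_rot: [[-0.012, -0.424, 0.906], [-1.0, 0.005, -0.01], [-0.0, -0.906, -0.424]]
contact_force: [-0.5, -0.8, -0.0]
grip_width: 93.8
row [-0.0003  0.002   0.0013] [0.1 0.3 0.1] | now [ 493.5 -200.4  212.9] t 1.35 F [-0.5 -0.8 -0. ] g 93.8 q [ 0.16  0.71  0.17  1.46  0.02  1.39 -1.27]
{'K': array([[375.4884919 ,   0.        , 275.17104387],
       [  0.        , 375.4884919 , 212.41604973],
       [  0.        ,   0.        ,   1.        ]]), 'origin': array([ 626.08952299, -201.72513463,  340.74171174]), 'rotation': array([[-0.01159699, -0.7854776 , -0.61878142],
       [-0.99993214,  0.00842657,  0.00804375],
       [-0.00110398,  0.61883272, -0.78552202]])}
knob [275. 213.]
knobend [275. 228.]
ribR [206.  85.]
ribL [345.  86.]
hR [239. 167.]
hL [312. 168.]
```

View pics/w1.png

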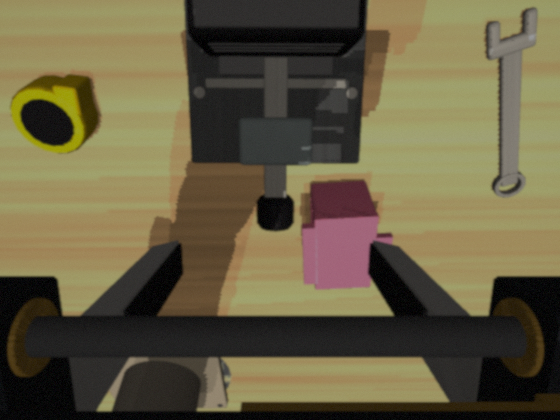

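```bash
python3 -m crank '[[0,0.05,0.001,0,0,0,0],[0,0.09,0.001,0,0,0,0],[0,0.112,0.001,0,0,0,0],[0,0.112,0.001,0,0,0,0],[0,0.112,0.001,0,0,0,0]]' 40
python3 - <<'E'
from d import *
go(bedw(186,0,18)-N_*11,RK)
P=camera_params("wrist");I=capture("wrist");cv2.imwrite("pics/w2.png",I)
E
```

```text
time_s: 2.02
tool_pos: [447.1, -202.3, 112.5]
eef_rot: [[-0.017, -0.421, 0.907], [-1.0, 0.006, -0.016], [0.001, -0.907, -0.421]]
contact_force: [-0.6, -1.5, 0.4]
grip_width: 94.2
row [-0.0031  0.0024  0.0009] [-0.1  0.   0.1] | now [ 447.1 -202.3  112.5] t 2.02 F [-0.6 -1.5  0.4] g 94.2 q [ 0.18  0.78  0.17  1.68  0.02  1.11 -1.27]
```

View pics/w2.png

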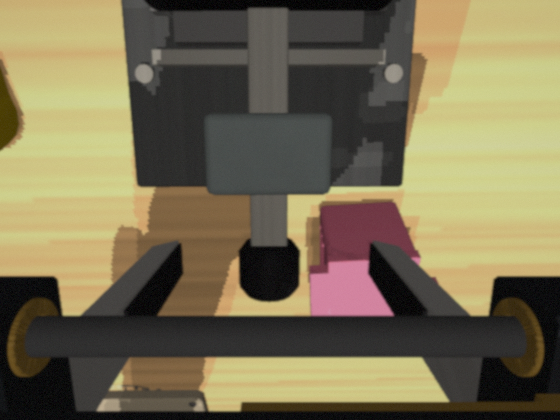

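The knob is at (269,270) between the fingers, about 3 mm off the jaw centre (275). I'll centre it and close.

```bash
python3 -m crank '[[-0.003,0.002,0.001,0,0,0,0],[-0.003,0.002,0.001,0,0,0,150],[-0.003,0.002,0.001,0,0,0,255],[-0.003,0.002,0.001,0,0,0,255],[-0.003,0.002,0.001,0,0,0,255],[-0.003,0.002,0.001,0,0,0,255],[-0.003,0.002,0.001,0,0,0,255],[-0.003,0.002,0.001,0,0,0,255]]' 40
python3 - <<'E'
from d import *
go(bedw(186,0,18)-N_*11,RK)
go(bedw(222,0,18)-N_*11,RK)
E
```

```text
time_s: 3.08
tool_pos: [446.8, -199.3, 109.4]
eef_rot: [[-0.014, -0.423, 0.906], [-1.0, 0.003, -0.013], [0.003, -0.906, -0.423]]
contact_force: [-1.0, -6.8, -2.9]
grip_width: 27.4
row [-0.0001 -0.0006 -0.0001] [-0.   0.1  0.2] | now [ 446.8 -199.3  109.4] t 3.08 F [-1.  -6.8 -2.9] g 27.4 q [ 0.18  0.78  0.17  1.68  0.02  1.11 -1.27]
row [-0.0002 -0.0006 -0.0361] [-0.   0.1  0.2] | now [ 446.8 -199.3  109.4] t 3.08 F [-1.  -6.8 -2.9] g 27.4 q [ 0.18  0.78  0.17  1.68  0.02  1.11 -1.27]
```

```bash
python3 -m crank '[[0,0,-0.006,0,0,0,255],[0,0,-0.014,0,0,0,255],[0,0,-0.022,0,0,0,255],[0,0,-0.03,0,0,0,255],[0,0,-0.036,0,0,0,255],[0,0,-0.037,0,0,0,255],[0,0,-0.037,0,0,0,255],[0,0,-0.037,0,0,0,255]]' 40
python3 - <<'E'
from d import *
go(bedw(221,0,18)-N_*11,RK)
I=capture("wrist");cv2.imwrite("pics/w3.png",I)
E
```

```text
time_s: 4.08
tool_pos: [415.0, -198.8, 124.2]
eef_rot: [[-0.014, -0.419, 0.908], [-1.0, 0.003, -0.014], [0.003, -0.908, -0.419]]
contact_force: [2.9, -6.3, -9.3]
grip_width: 27.0
row [-0.0001 -0.0006 -0.0001] [-0.3  0.1  0.2] | now [ 415.  -198.8  124.2] t 4.08 F [ 2.9 -6.3 -9.3] g 27.0 q [ 0.19  0.72  0.17  1.76  0.03  1.07 -1.26]
```

View pics/w3.png

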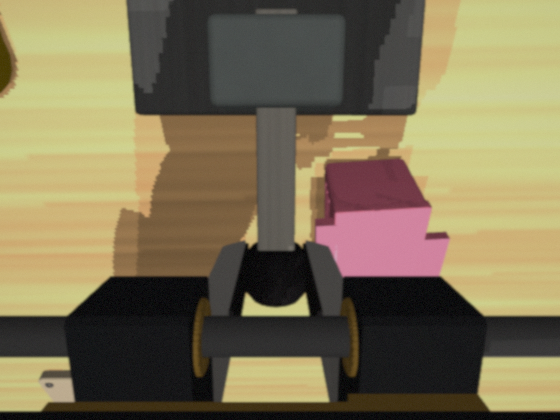

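The latch is out: about 35 mm travel, with the bolt tip just showing at the housing's edge (276,12). I'll release and retreat.

```bash
python3 -m crank '[[0,0,0,0,0,0,0],[0,0,0,0,0,0,0],[0,0,0,0,0,0,0],[0,0,0,0,0,0,0],[0,-0.05,0,0,0,0,0],[0,-0.1,0,0,0,0,0],[0,-0.13,0,0,0,0,0],[0,-0.13,0,0,0,0,0]]' 40
python3 - <<'E'
from d import *
go(bedw(46,0,160),frame(-S_,-N_))
I=capture("wrist");cv2.imwrite("pics/w4.png",I)
E
```

```text
time_s: 5.12
tool_pos: [469.9, -198.1, 244.1]
eef_rot: [[-0.014, -0.419, 0.908], [-1.0, 0.005, -0.013], [0.001, -0.908, -0.419]]
contact_force: [0.4, -0.0, -0.3]
grip_width: 93.9
row [ 0.0021 -0.0209  0.176 ] [ -0.1 -89.8   0.3] | now [ 469.9 -198.1  244.1] t 5.12 F [ 0.4 -0.  -0.3] g 93.9 q [ 0.16  0.65  0.18  1.51  0.02  1.41 -1.26]
```

View pics/w4.png

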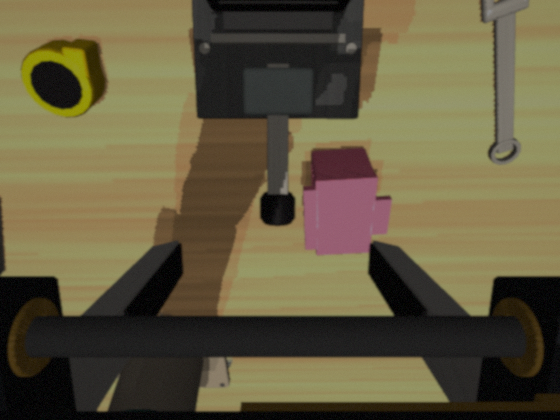

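The knob stays out at (277,208). Next I go above the pack.

```bash
python3 -m crank '[[0.002,-0.03,0.04,0,-10,0,0],[0.002,-0.03,0.08,0,-20,0,0],[0.002,-0.03,0.12,0,-30,0,0],[0.002,-0.03,0.15,0,-40,0,0],[0.002,-0.025,0.176,0,-50,0,0],[0.002,-0.021,0.176,0,-60,0,0],[0.002,-0.021,0.176,0,-70,0,0],[0.002,-0.021,0.176,0,-80,0,0],[0.002,-0.021,0.176,0,-90,0,0],[0.002,-0.021,0.176,0,-90,0,0]]' 45; python3 -m crank '[[0,0,0,0,0,0,0],[0,0,0,0,0,0,0]]'
python3 - <<'E'
from d import *
go(bedw(46,0,160),frame(-S_,-N_));go(bedw(46,0,35),frame(-S_,-N_))
P=camera_params("wrist");I=capture("wrist");cv2.imwrite("pics/w5.png",I)
for n,X in dict(a=(16,-50,68),b=(16,50,68),c=(76,50,68),d=(76,-50,68),ribR=(94,-50,8),ribL=(94,50,8)).items(): print(n,proj(P,bedw(*X)).round(0))
E
```

```text
time_s: 6.42
tool_pos: [635.3, -202.3, 185.6]
eef_rot: [[0.905, -0.426, 0.016], [-0.014, 0.007, 1.0], [-0.426, -0.905, 0.001]]
contact_force: [-0.3, -0.4, 0.4]
grip_width: 93.9
time_s: 6.68
tool_pos: [636.3, -202.3, 187.1]
eef_rot: [[0.906, -0.423, 0.016], [-0.015, 0.006, 1.0], [-0.423, -0.906, -0.001]]
contact_force: [-0.4, 0.2, 0.1]
grip_width: 94.1
row [ 0.0009 -0.003  -0.0002] [ 0.1  0.1 -0.1] | now [ 636.3 -202.3  187.1] t 6.67 F [-0.4  0.2  0.1] g 94.1 q [ 0.31  0.97 -0.24  0.96  0.25  1.67  0.08]
row [ 1.00e-03  1.22e-01 -1.00e-04] [ 0.1  0.1 -0.1] | now [ 636.3 -202.3  187.1] t 6.67 F [-0.4  0.2  0.1] g 94.1 q [ 0.31  0.97 -0.24  0.96  0.25  1.67  0.08]
a [320. 149.]
b [316. 284.]
c [236. 284.]
d [232. 149.]
ribR [219. 144.]
ribL [223. 257.]
```

View pics/w5.png

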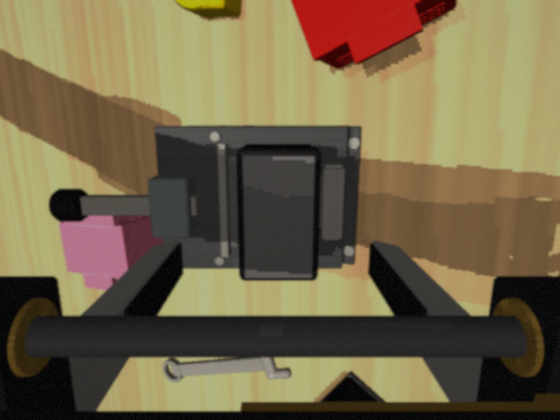

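Pack top is at (238–318, 146–279), within 3 px of the prediction, and the bolt is clear. I'll descend and grip.

```bash
python3 -m crank '[[0.001,0.04,0,0,0,0,0],[0.001,0.075,0,0,0,0,0],[0.001,0.1,0,0,0,0,0],[0.001,0.115,0,0,0,0,0],[0.001,0.122,0,0,0,0,0],[0.001,0.122,0,0,0,0,0],[0.001,0.122,0,0,0,0,0]]' 45
python3 - <<'E'
from d import *
go(bedw(46,0,35),frame(-S_,-N_))
I=capture("wrist");cv2.imwrite("pics/w6.png",I)
E
```

```text
time_s: 7.6
tool_pos: [586.9, -201.7, 77.2]
eef_rot: [[0.907, -0.421, 0.014], [-0.013, 0.006, 1.0], [-0.421, -0.907, -0.0]]
contact_force: [0.9, 0.8, 0.1]
grip_width: 94.2
row [-0.0008  0.0015 -0.    ] [0.1 0.1 0.1] | now [ 586.9 -201.7   77.2] t 7.6 F [0.9 0.8 0.1] g 94.2 q [ 0.34  1.   -0.24  1.24  0.27  1.37  0.04]
```

View pics/w6.png

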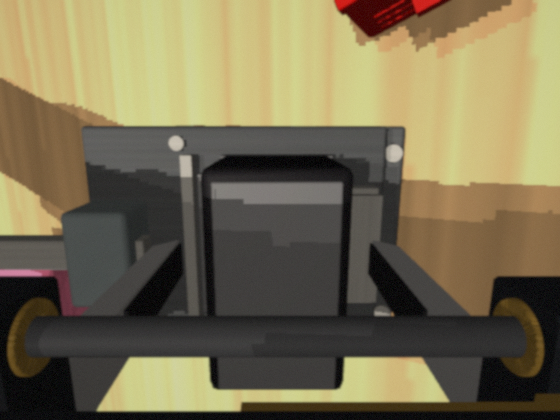

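```bash
python3 -m crank '[[-0.001,0.001,0,0,0,0,60],[-0.001,0.001,0,0,0,0,120],[-0.001,0.001,0,0,0,0,255],[-0.001,0.001,0,0,0,0,255],[-0.001,0.001,0,0,0,0,255],[-0.001,0.001,0,0,0,0,255]]' 45
python3 - <<'E'
from d import *
go(bedw(46,0,35),frame(-S_,-N_))
# rotation about toe (s=0,n=0) by th, heel up
o=arm.get_obs();p0,R0=o['tool_pos'],o['eef_rot']
toe=bedw(0,0,0)
ax=np.cross(S_,N_)
for th,ds in [(5,0),(10,0),(15,0),(17,0),(17,5),(17,10),(17,16),(17,22)]:
    Q=R.from_rotvec(ax*np.radians(th)).as_matrix()
    p=toe+Q@(p0-toe)+S_*ds; print(th,ds,end=' ');go(p,Q@R0,(p0,R0))
E
```

```text
time_s: 8.4
tool_pos: [585.7, -201.5, 75.6]
eef_rot: [[0.907, -0.42, 0.014], [-0.013, 0.006, 1.0], [-0.421, -0.907, 0.0]]
contact_force: [4.1, -1.0, -3.6]
grip_width: 59.6
row [-0.0003 -0.0005 -0.0001] [0.1 0.2 0.1] | now [ 585.7 -201.5   75.6] t 8.4 F [ 4.1 -1.  -3.6] g 59.6 q [ 0.34  1.   -0.24  1.24  0.27  1.36  0.04]
5 0 row [ 0.0032 -0.0038 -0.    ] [ 0. -0.  5.] | now [ 585.7 -201.5   75.6] t 8.4 F [ 4.1 -1.  -3.6] g 59.6 q [ 0.34  1.   -0.24  1.24  0.27  1.36  0.04]
10 0 row [ 0.0067 -0.0074 -0.    ] [ 0. -0. 10.] | now [ 585.7 -201.5   75.6] t 8.4 F [ 4.1 -1.  -3.6] g 59.6 q [ 0.34  1.   -0.24  1.24  0.27  1.36  0.04]
15 0 row [ 0.0105 -0.0106 -0.    ] [ 0. -0. 15.] | now [ 585.7 -201.5   75.6] t 8.4 F [ 4.1 -1.  -3.6] g 59.6 q [ 0.34  1.   -0.24  1.24  0.27  1.36  0.04]
17 0 row [ 0.0121 -0.0118 -0.    ] [ 0. -0. 17.] | now [ 585.7 -201.5   75.6] t 8.4 F [ 4.1 -1.  -3.6] g 59.6 q [ 0.34  1.   -0.24  1.24  0.27  1.36  0.04]
17 5 row [ 0.0071 -0.0118 -0.    ] [ 0. -0. 17.] | now [ 585.7 -201.5   75.6] t 8.4 F [ 4.1 -1.  -3.6] g 59.6 q [ 0.34  1.   -0.24  1.24  0.27  1.36  0.04]
17 10 row [ 0.0021 -0.0118 -0.    ] [ 0. -0. 17.] | now [ 585.7 -201.5   75.6] t 8.4 F [ 4.1 -1.  -3.6] g 59.6 q [ 0.34  1.   -0.24  1.24  0.27  1.36  0.04]
17 16 row [-0.0039 -0.0118 -0.    ] [ 0. -0. 17.] | now [ 585.7 -201.5   75.6] t 8.4 F [ 4.1 -1.  -3.6] g 59.6 q [ 0.34  1.   -0.24  1.24  0.27  1.36  0.04]
17 22 row [-0.0099 -0.0119  0.    ] [ 0. -0. 17.] | now [ 585.7 -201.5   75.6] t 8.4 F [ 4.1 -1.  -3.6] g 59.6 q [ 0.34  1.   -0.24  1.24  0.27  1.36  0.04]
```

Grip is 59.6 mm, as expected. Tilt 15° about the toe.

```bash
python3 -m crank '[[0.0016,-0.0019,0,0,0,2.5,255],[0.0032,-0.0038,0,0,0,5,255],[0.0049,-0.0057,0,0,0,7.5,255],[0.0067,-0.0074,0,0,0,10,255],[0.0085,-0.0091,0,0,0,12.5,255],[0.0105,-0.0106,0,0,0,15,255],[0.0105,-0.0108,0,0,0,15,255],[0.0105,-0.0108,0,0,0,15,255]]' 45
python3 - <<'E'
from d import *
o=arm.get_obs();Rc=o['eef_rot']
go(o['tool_pos']+S_*18,Rc)
for n in ["wrist","scene"]:
  I=capture(n);cv2.imwrite(f"pics/{n}7.png",I if n=="wrist" else cv2.resize(I[170:320,150:300],None,fx=4,fy=4))
E
```

```text
time_s: 9.4
tool_pos: [598.1, -202.0, 81.4]
eef_rot: [[0.765, -0.644, 0.015], [-0.011, 0.009, 1.0], [-0.644, -0.765, -0.0]]
contact_force: [-0.8, -1.1, -1.1]
grip_width: 59.8
row [-0.0174  0.0047  0.    ] [0. 0. 0.] | now [ 598.1 -202.    81.4] t 9.4 F [-0.8 -1.1 -1.1] g 59.8 q [ 0.27  1.2  -0.2   0.85  0.27  1.8   0.09]
```

View pics/wrist7.png

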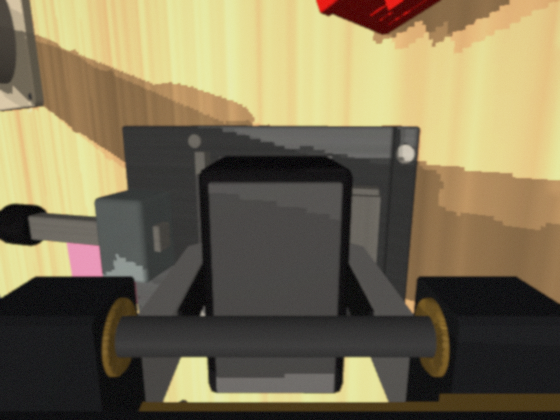

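View pics/scene7.png

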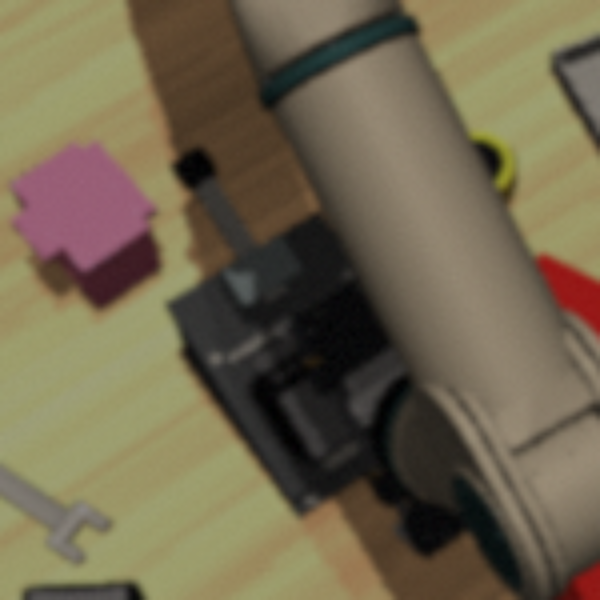

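The wrist view shows the pack fixed relative to the jaws at (202–350, 160–390) while the dock turned under it. The bolt tip is at the housing edge (160,237). I'll draw it up the slope and lift square to the bed.

```bash
python3 -m crank '[[-0.005,0.0013,0,0,0,0,255],[-0.01,0.0027,0,0,0,0,255],[-0.0145,0.004,0,0,0,0,255],[-0.0174,0.0047,0,0,0,0,255],[-0.0174,0.0045,0,0,0,0,255],[-0.019,-0.001,0,0,0,0,255],[-0.021,-0.009,0,0,0,0,255],[-0.0245,-0.022,0,0,0,0,255],[-0.028,-0.034,0,0,0,0,255],[-0.028,-0.034,0,0,0,0,255]]' 45
python3 - <<'E'
from d import *
o=arm.get_obs();Rc=o['eef_rot']
go(o['tool_pos']+[0,0,100],Rc)
for n in ["wrist"]:
  I=capture(n);cv2.imwrite(f"pics/{n}8.png",I)
E
```

```text
time_s: 10.75
tool_pos: [600.3, -201.8, 126.5]
eef_rot: [[0.768, -0.641, 0.014], [-0.011, 0.009, 1.0], [-0.641, -0.768, -0.0]]
contact_force: [-0.2, 0.3, -6.6]
grip_width: 59.5
row [-0.0641 -0.0768 -0.    ] [0. 0. 0.] | now [ 600.3 -201.8  126.5] t 10.75 F [-0.2  0.3 -6.6] g 59.5 q [ 0.27  1.16 -0.2   0.83  0.26  1.86  0.1 ]
```

View pics/wrist8.png

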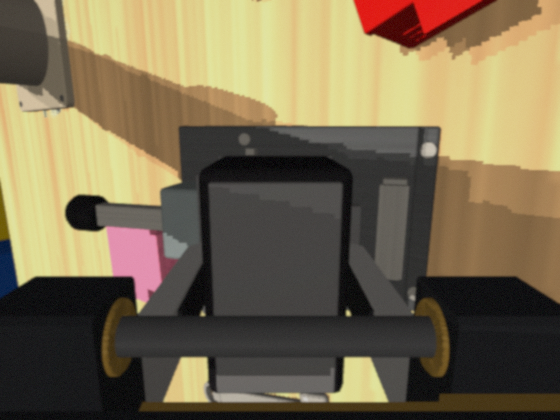

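Run:
```python
from d import *
u=np.array([174,-36,0.]);u/=np.linalg.norm(u)
RT=frame(u,[0,0,-1.])
go([580,-200,230],frame([1,0,0],[0,0,-1.]))
go([533.5,173.7,200],RT)
```

```text
row [-0.082  -0.0673  0.0015] [ -0.3  -0.8 -39.9] | now [ 599.6 -201.8  125.8] t 10.8 F [-0.1  0.4 -7.4] g 59.9 q [ 0.27  1.16 -0.2   0.83  0.26  1.86  0.1 ]
row [-0.1025 -0.011   0.3745] [  3.8  10.4 -39.8] | now [ 599.6 -201.8  125.8] t 10.8 F [-0.1  0.4 -7.4] g 59.9 q [ 0.27  1.16 -0.2   0.83  0.26  1.86  0.1 ]
```

```bash
python3 -m crank '[[-0.012,-0.015,0,0,0,-1,255],[-0.03,-0.034,0,0,0,-6,255],[-0.048,-0.05,0,0,0,-13,255],[-0.065,-0.06,0,0,0,-21,255],[-0.075,-0.065,0,0,0,-29,255],[-0.082,-0.067,0.001,0,-0.5,-36,255],[-0.082,-0.067,0.001,0,-0.8,-40,255],[-0.082,-0.067,0.001,0,-0.8,-40,255],[-0.082,-0.067,0.001,0,-0.8,-40,255]]' 45
python3 - <<'E'
from d import *
u=np.array([174,-36,0.]);u/=np.linalg.norm(u)
RT=frame(u,[0,0,-1.])
go([533.5,173.7,200],RT)
E
```

```text
time_s: 11.92
tool_pos: [579.1, -200.6, 229.8]
eef_rot: [[1.0, -0.002, 0.002], [-0.002, 0.005, 1.0], [-0.002, -1.0, 0.005]]
contact_force: [1.0, -0.5, -6.4]
grip_width: 60.0
row [-0.0462  0.0316  0.3741] [-0.2 11.6 -0.1] | now [ 579.1 -200.6  229.8] t 11.93 F [ 1.  -0.5 -6.4] g 60.0 q [ 0.49  0.57 -0.32  1.6   0.2   1.01  0.11]
```

```bash
python3 -m crank '[[-0.002,0,0.02,0,0,0,255],[-0.006,0,0.055,0,1,0,255],[-0.012,0,0.1,0,3,0,255],[-0.018,0,0.15,0,5,0,255],[-0.025,0,0.2,0,7,0,255],[-0.031,0,0.25,0,9,0,255],[-0.037,0,0.3,0,10,0,255],[-0.042,0.005,0.34,0,11,0,255],[-0.045,0.02,0.365,0,11.6,0,255],[-0.046,0.03,0.374,0,11.6,0,255]]' 45; python3 -m crank '[[0,0,0,0,0,0,255],[0,0,0,0,0,0,255],[0,0,0,0,0,0,255]]'
python3 - <<'E'
from d import *
u=np.array([174,-36,0.]);u/=np.linalg.norm(u)
RT=frame(u,[0,0,-1.])
go([533.5,173.7,60],RT)
P=camera_params("wrist");I=capture("wrist");cv2.imwrite("pics/w9.png",I)
T=camera_params("top");J=capture("top");cv2.imwrite("pics/t9.png",cv2.resize(J[130:330,150:400],None,fx=3,fy=3))
E
```

```text
time_s: 13.18
tool_pos: [532.3, 177.5, 200.3]
eef_rot: [[0.98, -0.002, 0.197], [-0.197, 0.006, 0.98], [-0.004, -1.0, 0.005]]
contact_force: [0.4, -0.4, -6.4]
grip_width: 59.6
time_s: 13.55
tool_pos: [534.7, 172.3, 201.7]
eef_rot: [[0.979, 0.001, 0.205], [-0.205, 0.004, 0.979], [-0.0, -1.0, 0.004]]
contact_force: [-0.1, -0.6, -7.4]
grip_width: 60.0
row [-0.0014  0.1417  0.0005] [-0.3 -0.1 -0. ] | now [534.7 172.3 201.7] t 13.55 F [-0.1 -0.6 -7.4] g 60.0 q [-0.17  0.53 -0.29  1.78  0.19  0.86 -0.75]
```

View pics/w9.png

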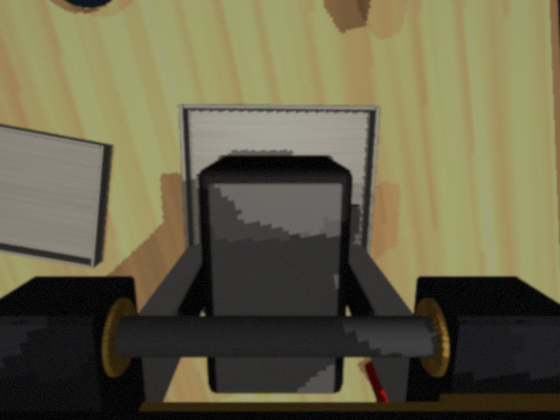

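View pics/t9.png

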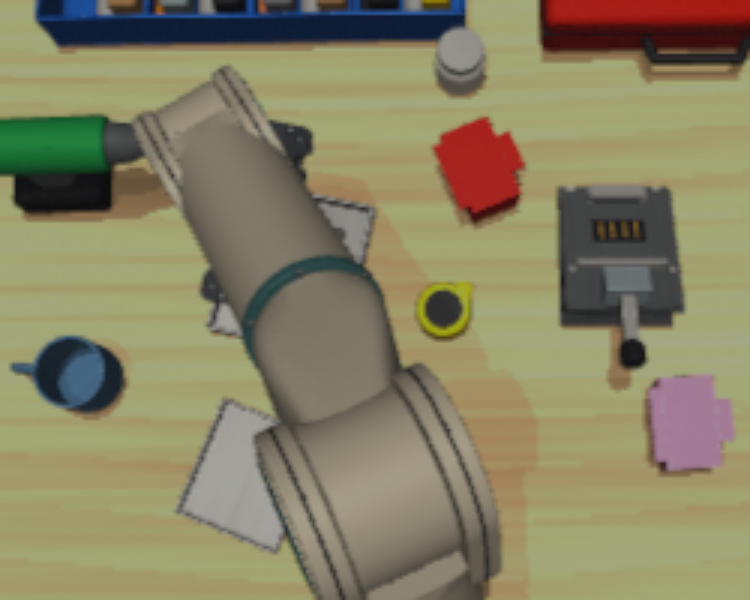

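Run:
```python
from d import *
T=camera_params("top");S=camera_params("scene")
# drill chuck tip: top0 (201,178); scene0 (389,167)
print(tri(T,(201,178),S,(388,168)))
for z in (150,180): print(plane(T,(201,178),z))
print(plane(T,(150+135/3,130+120/3),400),plane(T,(150+135/3,130+120/3),300))
```

```text
(array([648.23250494, 313.02560542, 164.38934748]), np.float64(10.447871961414785))
[648.90449957 311.96329255 150.        ]
[640.50413983 304.98862347 180.        ]
[601.13698273 270.64208422 400.        ] [631.16553976 295.4228441  300.        ]
```

```bash
python3 -m crank '[[-0.006,0.02,-0.004,0,0,0,255],[-0.014,0.05,-0.01,0,0,0,255],[-0.018,0.08,-0.014,0,0,0,255],[-0.018,0.11,-0.014,0,0,0,255],[-0.018,0.13,-0.014,0,0,0,255],[-0.018,0.14,-0.014,0,0,0,255],[-0.018,0.14,-0.014,0,0,0,255],[-0.018,0.14,-0.014,0,0,0,255]]' 45
python3 - <<'E'
from d import *
u=np.array([174,-36,0.]);u/=np.linalg.norm(u)
RT=frame(u,[0,0,-1.])
go([515,163,39],RT)
P=camera_params("wrist");I=capture("wrist");cv2.imwrite("pics/w10.png",I)
E
```

```text
time_s: 14.65
tool_pos: [514.3, 164.6, 62.0]
eef_rot: [[0.979, 0.002, 0.203], [-0.203, 0.005, 0.979], [0.0, -1.0, 0.006]]
contact_force: [0.1, -0.1, -7.3]
grip_width: 59.7
row [ 0.0009  0.023  -0.0015] [-0.3 -0.   0. ] | now [514.3 164.6  62. ] t 14.65 F [ 0.1 -0.1 -7.3] g 59.7 q [-0.22  0.7  -0.22  1.95  0.28  0.51 -0.83]
```

View pics/w10.png

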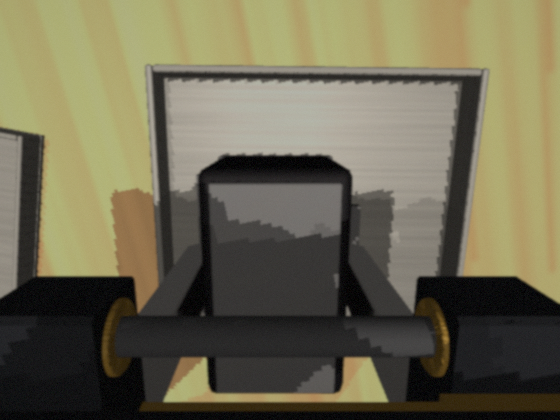

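The pack is over the tray, walls at x 150–485 and clear of it on both sides. I'll lower in small steps and watch the force.

```bash
python3 -m crank '[[0,0.006,0,0,0,0,255],[0,0.012,0,0,0,0,255],[0,0.017,0,0,0,0,255],[0,0.02,0,0,0,0,255],[0,0.02,0,0,0,0,255]]' 45; python3 -c "
from d import *
go([515,163,39],frame([.979,-.203,0],[0,0,-1.]))"
```

```text
time_s: 15.32
tool_pos: [513.3, 164.3, 40.8]
eef_rot: [[0.979, -0.001, 0.203], [-0.203, 0.005, 0.979], [-0.002, -1.0, 0.004]]
contact_force: [-0.4, 0.3, -6.2]
grip_width: 59.7
row [ 0.0019  0.0018 -0.001 ] [-0.2  0.  -0.1] | now [513.3 164.3  40.8] t 15.32 F [-0.4  0.3 -6.2] g 59.7 q [-0.23  0.74 -0.2   1.96  0.29  0.47 -0.84]
```

```bash
python3 -m crank '[[0,0.001,0,0,0,0,255],[0,0.002,0,0,0,0,255],[0,0.002,0,0,0,0,255]]' 45;python3 -c "
from d import *
go([515,163,39],frame([.979,-.203,0],[0,0,-1.]))"
```

```text
time_s: 15.7
tool_pos: [513.5, 164.4, 39.1]
eef_rot: [[0.979, -0.0, 0.203], [-0.203, 0.005, 0.979], [-0.001, -1.0, 0.005]]
contact_force: [-0.4, -0.1, -7.4]
grip_width: 59.9
row [ 0.0017  0.0001 -0.001 ] [-0.3  0.  -0.1] | now [513.5 164.4  39.1] t 15.7 F [-0.4 -0.1 -7.4] g 59.9 q [-0.23  0.74 -0.2   1.96  0.29  0.47 -0.84]
```

```bash
python3 -m crank '[[0,0.001,0,0,0,0,255],[0,0.002,0,0,0,0,255],[0,0.002,0,0,0,0,255],[0,0.002,0,0,0,0,255]]' 45;python3 -c "
from d import *
go([515,163,39],frame([.979,-.203,0],[0,0,-1.]))"
```

```text
time_s: 16.2
tool_pos: [513.6, 164.6, 37.9]
eef_rot: [[0.979, 0.0, 0.203], [-0.203, 0.005, 0.979], [-0.001, -1.0, 0.005]]
contact_force: [-2.3, 0.4, 6.3]
grip_width: 59.6
row [ 0.0017 -0.0012 -0.0013] [-0.3  0.  -0. ] | now [513.6 164.6  37.9] t 16.2 F [-2.3  0.4  6.3] g 59.6 q [-0.23  0.74 -0.2   1.96  0.29  0.46 -0.84]
```

Contact force changed from −7.4 to +6.3 N, so the pack is on the tray floor. Release and go up.

```bash
python3 -m crank '[[0,0,0,0,0,0,180],[0,0,0,0,0,0,80],[0,0,0,0,0,0,0],[0,0,0,0,0,0,0],[0,0,0,0,0,0,0],[0,-0.02,0,0,0,0,0],[0,-0.06,0,0,0,0,0],[0,-0.11,0,0,0,0,0],[0,-0.16,0,0,0,0,0],[0,-0.19,0,0,0,0,0]]' 30
python3 - <<'E'
from d import *
go(bedw(221,0,18)+N_*110,RK)
P=camera_params("wrist");I=capture("wrist");cv2.imwrite("pics/w11.png",I)
E
```

```text
time_s: 17.45
tool_pos: [514.3, 163.8, 229.7]
eef_rot: [[0.979, 0.003, 0.203], [-0.203, 0.006, 0.979], [0.002, -1.0, 0.006]]
contact_force: [1.0, 0.1, -1.1]
grip_width: 94.0
row [ 0.0267 -0.0069 -0.3655] [-21.2  78.   17.1] | now [514.3 163.8 229.7] t 17.45 F [ 1.   0.1 -1.1] g 94.0 q [-0.14  0.46 -0.31  1.8   0.17  0.9  -0.74]
```

View pics/w11.png

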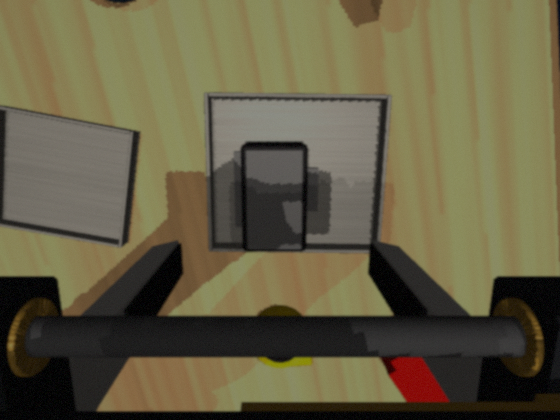

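Run:
```python
from d import *
P=camera_params("wrist")
k=np.mean([plane(P,w,72) for w in [(243,143),(306,143),(306,250),(243,250)]],0)
t=[plane(P,w,27) for w in [(206,94),(390,96),(373,252),(210,250)]]
for a in t: print(a.round(0))
c=np.mean(t,0); u=np.array([.979,-.203,0]);v=np.array([.203,.979,0]); print(k,c,(k-c)@u,(k-c)@v)
```

```text
[472. 272.  27.]
[646. 235.  27.]
[607.  81.  27.]
[438. 119.  27.]
[517.69209798 167.27549489  72.        ] [540.77601674 176.68978225  27.        ] -20.688056128939888 -13.902622826212609
```

The pack stands upright in the tray, centre about (−21, −14) mm in tray axes, within limits. Back to the knob.

```bash
python3 -m crank '[[0.002,-0.01,-0.03,0,0,0,0],[0.005,-0.03,-0.08,-2,8,2,0],[0.01,-0.03,-0.13,-5,18,4,0],[0.015,-0.03,-0.18,-8,28,6,0],[0.02,-0.03,-0.23,-10,38,8,0],[0.023,-0.03,-0.28,-13,48,10,0],[0.025,-0.03,-0.33,-16,58,13,0],[0.027,-0.03,-0.365,-19,68,15,0],[0.027,-0.03,-0.365,-21.2,78,17.1,0],[0.027,-0.02,-0.365,-21.2,78,17.1,0]]' 40; python3 -m crank '[[0,0,0,0,0,0,0],[0,0,0,0,0,0,0],[0,0,0,0,0,0,0]]';python3 - <<'E'
from d import *
go(bedw(221,0,18)+N_*60,RK); go(bedw(221,0,18)-N_*11,RK)
P=camera_params("wrist");I=capture("wrist");cv2.imwrite("pics/w12.png",I)
print(proj(P,bedw(221,0,18)))
E
```

```text
time_s: 18.75
tool_pos: [466.3, -200.4, 244.2]
eef_rot: [[-0.017, -0.425, 0.905], [-1.0, 0.006, -0.016], [0.001, -0.905, -0.425]]
contact_force: [0.1, 1.0, -0.6]
grip_width: 94.3
time_s: 19.12
tool_pos: [466.1, -199.0, 245.9]
eef_rot: [[-0.015, -0.424, 0.906], [-1.0, 0.006, -0.014], [0.001, -0.906, -0.424]]
contact_force: [-0.1, 0.9, -0.0]
grip_width: 94.1
row [0.0005 0.0603 0.0051] [0.1 0.1 0.1] | now [ 466.1 -199.   245.9] t 19.12 F [-0.1  0.9 -0. ] g 94.1 q [ 0.18  0.64  0.15  1.51  0.04  1.41 -1.28]
row [0.0004 0.1313 0.0052] [0.1 0.1 0.1] | now [ 466.1 -199.   245.9] t 19.12 F [-0.1  0.9 -0. ] g 94.1 q [ 0.18  0.64  0.15  1.51  0.04  1.41 -1.28]
[276.07310905 203.11052407]
```

View pics/w12.png

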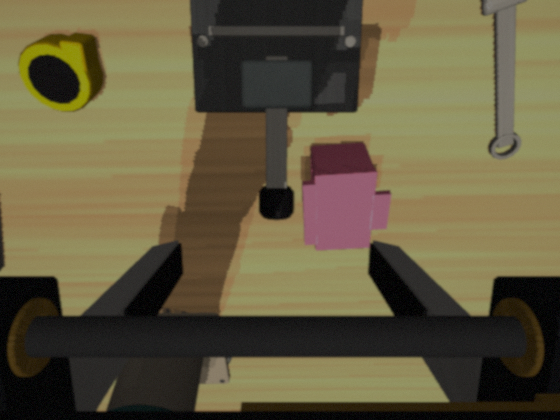

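Knob at (276,202), as predicted (276,203), so still out. Descend and grip.

```bash
python3 -m crank '[[0,0.05,0.005,0,0,0,0],[0,0.09,0.005,0,0,0,0],[0,0.12,0.005,0,0,0,0],[0,0.131,0.005,0,0,0,0],[0,0.131,0.005,0,0,0,0],[0,0.131,0.005,0,0,0,150],[0,0.131,0.005,0,0,0,255],[0,0.131,0.005,0,0,0,255],[0,0.131,0.005,0,0,0,255],[0,0.131,0.005,0,0,0,255]]' 40;python3 -m crank '[[0,0,0,0,0,0,255],[0,0,0,0,0,0,255]]';python3 - <<'E'
from d import *
go(bedw(186,0,18)-N_*11,RK)
E
```

```text
time_s: 20.42
tool_pos: [414.9, -198.8, 124.7]
eef_rot: [[-0.017, -0.425, 0.905], [-1.0, 0.006, -0.016], [0.001, -0.905, -0.425]]
contact_force: [-0.5, 0.2, -0.5]
grip_width: 47.1
time_s: 20.68
tool_pos: [414.8, -198.8, 124.7]
eef_rot: [[-0.017, -0.425, 0.905], [-1.0, 0.006, -0.016], [0.001, -0.905, -0.425]]
contact_force: [-0.3, -2.8, -1.5]
grip_width: 27.5
row [-0.0002 -0.0003  0.0353] [ 0.2 -0.   0.1] | now [ 414.8 -198.8  124.7] t 20.68 F [-0.3 -2.8 -1.5] g 27.5 q [ 0.2   0.72  0.14  1.76  0.04  1.08 -1.29]
```

```bash
python3 -m crank '[[0,0,0,0,0,0,255],[0,0,0.006,0,0,0,255],[0,0,0.014,0,0,0,255],[0,0,0.022,0,0,0,255],[0,0,0.03,0,0,0,255],[0,0,0.036,0,0,0,255],[0,0,0.038,0,0,0,255],[0,0,0.038,0,0,0,255],[0,0,0.038,0,0,0,255]]' 40;python3 - <<'E'
from d import *
go(bedw(186,0,18)-N_*11,RK)
I=capture("wrist");cv2.imwrite("pics/w13.png",I)
E
```

```text
time_s: 21.8
tool_pos: [446.6, -199.4, 109.8]
eef_rot: [[-0.018, -0.431, 0.902], [-1.0, 0.007, -0.017], [0.001, -0.903, -0.431]]
contact_force: [-5.0, 0.3, 7.0]
grip_width: 27.1
row [-0.0002 -0.0003  0.0002] [ 0.5 -0.   0. ] | now [ 446.6 -199.4  109.8] t 21.8 F [-5.   0.3  7. ] g 27.1 q [ 0.2   0.78  0.14  1.67  0.03  1.12 -1.3 ]
```

View pics/w13.png

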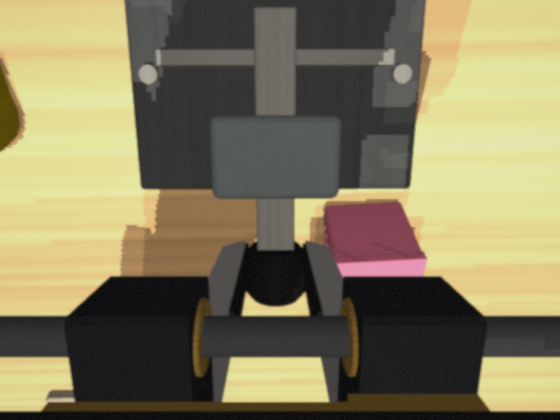

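The latch is home, with the bolt reaching (275,8) well over the bed past the rib. Release and retreat.

```bash
python3 -m crank '[[0,0,0,0,0,0,0],[0,0,0,0,0,0,0],[0,0,0,0,0,0,0],[0,0,0,0,0,0,0],[0,0,0,0,0,0,0],[0,-0.05,0,0,0,0,0],[0,-0.1,0,0,0,0,0],[0,-0.14,0,0,0,0,0],[0,-0.14,0,0,0,0,0],[0,-0.14,0,0,0,0,0]]';python3 - <<'E'
from d import *
go(bedw(186,0,18),RK)
P=camera_params("wrist");I=capture("wrist");cv2.imwrite("pics/w14.png",I);print(proj(P,bedw(186,0,18)))
J=capture("top");cv2.imwrite("pics/t14.png",J)
E
```

```text
time_s: 23.1
tool_pos: [507.8, -200.1, 234.5]
eef_rot: [[-0.017, -0.427, 0.904], [-1.0, 0.007, -0.016], [0.001, -0.904, -0.427]]
contact_force: [-0.1, -0.3, -1.2]
grip_width: 94.0
row [ 0.0002  0.1277 -0.002 ] [ 0.2 -0.   0. ] | now [ 507.8 -200.1  234.5] t 23.1 F [-0.1 -0.3 -1.2] g 94.0 q [ 0.18  0.71  0.14  1.39  0.03  1.46 -1.29]
[275.8038724  209.97045955]
```

View pics/w14.png

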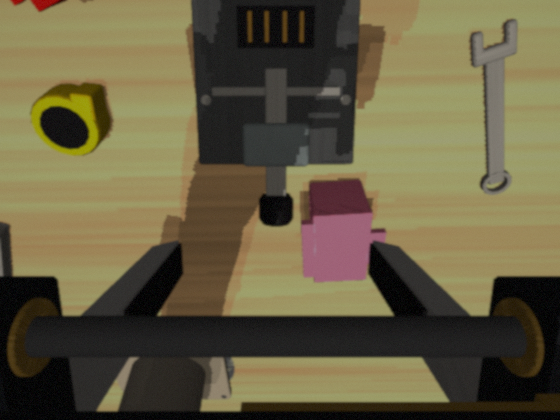

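View pics/t14.png

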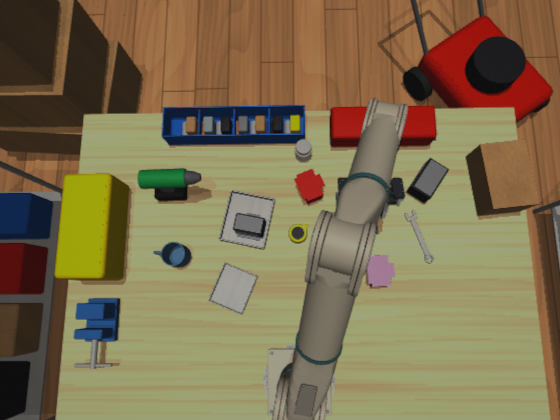

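The knob is at (276,209) against a predicted home position of (276,210). In the top view the pack lies flat in the larger tray at (250,224), and the bystanders sit at their initial pixels. I'm handing in.

```bash
python3 -c "
from station import arm
print(arm.finish_job())"
```

```text
the job is handed in; nothing more can be done
None
```

The job is done and handed in after about 23 s of the 69 s allowed; the hand-in reports no verdict.

I pulled the latch out about 35 mm, tilted the pack 15° about its toe, drew it 18 mm up the slope and lifted it out. I set it down in the larger tray, then pushed the latch home.

Last checks, none of which failed or disagreed:
- **Latch:** the knob was seen within 1 px of its home position, with the bolt extended.
- **Pack:** it stands upright and flat in the tray, released, with its centre about 21 mm (x) and 14 mm (y) from the tray's centre. The limits are 50 mm and 40 mm.
- **Bystanders:** all were at their starting pixels in the top view. That is a check by eye, not a measured distance.
- **Robot:** the gripper is open and clear, with no contact force beyond sensor noise.

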